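Find the concealed catch and open the accessory drawer

ROBOT

A 6-joint arm with a two-finger parallel gripper is mounted at the origin on the work surface. World frame = base frame: x ahead of the robot, y to its left, z up, the work surface at z = 0. Lengths are in mm, angles in rad, forces in N, time in s.
With the tool pointing down it reaches from about 375 to 900 mm from the base axis. Payload 3.1 kg.
Tool frame: the origin (TCP) lies at the very end of the fingers, on their centre line; the grasp point (between the pads) lies 19 mm behind it; z points along the fingers, y is the direction in which the jaws open and shut (so a half turn about z gives the same grasp; the last joint's range is limited). The gripper opens to 85 mm and grips with 20 to 120 N. Pads are 22 mm wide; open, the fingers measure 114 mm over their backs; the gripper's body (76 mm by 85 mm) begins 54 mm behind the grasp point. The pads swing forward as they close: fully open they stand 13 mm farther back than shut.
Start: joints at [1.083, 0.527, 1.433, -0, 1.181, -0.178], TCP at [189.906, 595.426, 198.41] pointing down, gripper open.
Joint ranges: [-3.08, 3.08], [-0.75, 2.2], [0.22, 2.44], [-1.43, 4.57], [0, 2.65], [-2.85, 2.85]. Speed limits (rad/s): [2.79, 2.79, 3.14, 3.14, 3.14, 3.14].

INTERFACE

Orientations are given as [roll, pitch, yaw] about the fixed x, y, z axes, in that order (R = Rz(yaw) Ry(pitch) Rx(roll)).
In Python, from workcell import arm gives the robot as it stands.
- The arm moves only by the tool jog_arm, never from a script. Its argument "commands" is a list of rows, each an object of numbers: "gripper": the closure in counts, from 0 (fully open) to 255 (shut); "dx", "dy", "dz": the shift along the tool's x, y, z in units of 60 mm (1.0 is 60 mm); "ax", "ay", "az": the turn, a rotation vector about the tool's x, y, z in units of 8 degrees (1.0 is 8 degrees). In form: [{"gripper": .., "dx": .., "dy": .., "dz": .., "ax": .., "ay": .., "az": ..}, ...]. A call has exactly 8 rows; each row shifts and turns the commanded pose from where the row before left it, along the tool's axes as they then stand; what a row does not reach is not made up. A row lasts 1/8 s, in which the tool goes at most 62.5 mm and 10.7 degrees, less where a joint would pass 70% of its speed; a pose out of reach is approached as far as the arm can. A call is refused whole if a number of a shift passes 1 or a number of a turn 1, either way. A call with a gripper value outside its range is refused whole. The fingers move at their own pace and stop on an object; "grip_force" is the grip in N (left out, the last holds). Time passes only in rows, so rows that do not move let the fingers close, or fill a call up. It gives the time, the measured TCP pose, the force and the opening at its end, in the units of the state.
- arm.observe(): the state, without advancing time (a new reading comes with each control period).
- arm.read_camera(name): name is "side" or "top"; returns the picture (384x512x3 uint8, blue, green, red); there is no depth.
- arm.camera_params(name): a dict with "mtx" (3x3 intrinsics, pixels), "D" ([k1, k2, p1, p2, k3] as OpenCV has them; the pictures are not rectified), "R" (3x3) and "t" (3): a world point X has camera coordinates R X + t. Camera axes: x right, y down, z forward; pixel columns grow to the right and rows downward; lengths in mm; the calibration is good to about 2 mm. A picture is of the moment at which its call begins. camera_params takes no time and is no camera call.
- arm.hand_in(): hands the job in, once; it reports no verdict.
The state is a dict: "time_s": time; "joint_positions": joint angles; "joint_vel": joint speeds; "joint_efforts": joint torques, N m; "tcp_pos": TCP position; "orientation": TCP orientation; "ft_force": force on the tool from outside, world axes, zero at the start; "ft_torque": the same for the moment, N m; "grip_width": opening from 0.0 (shut) to 1.0 (fully open).
Only numpy, scipy, OpenCV 4.12 (cv2) and the standard library are available. Lean on these libraries where they do the work, as an engineer would, in place of code of your own. Each camera call takes 0.05 s, during which the arm holds its last target. There are 200 camera calls.

TASK

Open the top drawer of the small accessory chest on the microscope bench. Its catch is a flush paddle, not to be seen, somewhere in the floor of the full-width finger pull: run your fingertips lightly along the bottom of the pull until they sink in, press the paddle down and, holding it, draw the drawer steadily out. Never force the chest or the drawer, disturb nothing else, and leave the drawer fully open and let go.

Things in the scene. Friction and masses are not known exactly. Their poses are not given: they have to be found in the camera images.
- chest: Grey steel bench-top accessory chest, fixed, 260 deep (its x) by 440 wide (its y) by 130 high. Origin: centre of its underside, on the bench; x points to its back, so its front faces -x; yaw varies. Two drawers, one above the other, each with a full-width pull; only the top one is to be opened. Small things stand on its top, at least 60 mm behind its front edge.
- drawer (a joint): Opening of the top drawer in m: 0 shut and latched, 0.120 fully out at its stop. It slides level towards the chest's -x. Latched it has 1.5 mm of play, then does not give: hold the catch down at least 5 mm while drawing the first 10 mm; after that the catch may be released. Unlatched it needs 2 to 3 N to move and stays where it is left.
- pull_mid (a point): Middle of the floor of the top drawer's pull (moves with the drawer, axes as the chest's). The level, rigid floor looks unbroken, but a flush paddle of the same aluminium, 54 long (y), full width, is let into it, its centre anywhere within 60 mm left or right of here. Sprung: starts to sink at 2 N, right down (8 mm) at 7 N. Shut fingertips sink only when wholly over it; the ends of its recess are square.
- pull_lip (a point): Middle of the rim of the pull's front lip, 24 mm above and 20 mm in front (-x) of pull_mid. The pull is a bare aluminium channel, open upwards, along the top of the drawer's front: inside 36 wide (18 to each side of pull_mid in x), 24 deep, 422 long; front lip 4 thick; back wall, the drawer's front panel, also 24 high. The chest's top begins 30 mm behind pull_mid, 30 mm above it.
- pull_left (a point): Point on the floor of the pull 200 mm to the chest's +y of pull_mid, near its end.
- pull_right (a point): Point on the floor of the pull 200 mm to the chest's -y of pull_mid, near its end.
- petri: Bystander on the chest: low closed glass dish, 90 across, 14 high. Origin: centre of its underside.
- slide_box: Bystander on the chest: closed plastic slide box, 85 x 100 x 32. Origin: centre of its underside.
- eyepiece: Bystander on the chest: black eyepiece standing on its steel tube, 36 across, 44 high. Origin: centre of its underside.
- ring_light: Bystander on the bench: black ring-light head with three steel thumbscrews, about 150 across the screws, 32 high. Origin: centre of its underside.
- lens_brush: Bystander on the bench: lens brush lying down, 150 long. Origin: under its middle.
- dropper: Bystander on the bench: small amber bottle, 34 across, 75 high. Origin: centre of its underside.
- spec_tray: Bystander on the bench: steel specimen tray, 100 x 140 x 22. Origin: centre of its underside.
- mount: Bystander in the tray: black round metallographic mount, 31 across, 18 high. Origin: centre of its underside.
- microscope: Stereo microscope on a pillar stand, fixed; base 260 x 220, about 385 high. Origin: centre of its underside. Stands to the chest's left; keep clear.

How it is judged:
By the outcome, as a careful person would: the job done as asked, in the order asked, and still so for the second after the job is handed in, with the robot touching nothing.
It also fails if it takes over 58 s, if anything falls off the work surface, if the arm or the gripper's body presses on something with over 40 N, if the wrist force passes 120 N, or if a joint passes its speed limit or range.

## Working session

There is one attempt and no reset: what is moved stays moved. The work goes in short steps, Python scripts to look and compute and a tool call to move; the robot and the scene stay as the last step left them, time stands still between calls to the robot, and variables do not carry over. Pictures are saved under pics/ and viewed, about 8 in all and at most 12, crops included, and the job is handed in when it is done.

Besides the shell and the picture viewer there is one more tool, called after "Request:" as name([rows], argument=value, ...), one row to a line, values as JSON. jog_arm: Moves the arm, as the interface text tells. Its arguments: {"type":"object","properties":{"commands":{"type":"array"},"grip_force":{"type":"number"}},"required":["commands"]}

```bash
mkdir -p pics; ls; python3 - <<'E'
from workcell import arm
import cv2
for n in("side","top"):
    cv2.imwrite(f"pics/{n}0.png",arm.read_camera(n))
    p=arm.camera_params(n); print(n,p)
print(arm.observe())
E
```

```text
pics
side {'mtx': array([[433.98455384,   0.        , 258.26623845],
       [  0.        , 433.98455384, 186.51041731],
       [  0.        ,   0.        ,   1.        ]]), 'D': array([-0.10626222,  0.        ,  0.        ,  0.        ,  0.        ]), 'R': array([[ 0.94256874, -0.3337509 , -0.01320994],
       [-0.18783168, -0.49693528, -0.84721579],
       [ 0.27619455,  0.80104036, -0.53108465]]), 't': array([-478.66970919,  247.33813041, 1233.35936819])}
top {'mtx': array([[386.90610118,   0.        , 247.24801748],
       [  0.        , 386.90610118, 190.90710704],
       [  0.        ,   0.        ,   1.        ]]), 'D': array([-0.11713095,  0.        ,  0.        ,  0.        ,  0.        ]), 'R': array([[-0.01965352, -0.99962571, -0.01903122],
       [-0.98037812,  0.02300241, -0.19577952],
       [ 0.19614401,  0.01481004, -0.98046325]]), 't': array([  84.95198403,  536.1798328 , 1378.74722619])}
{'time_s': 0.1, 'joint_positions': array([ 1.08349669e+00,  5.28413517e-01,  1.43376831e+00,  1.45170236e-05,
        1.18142209e+00, -1.78481567e-01]), 'joint_vel': array([ 0.00084523, -0.00023655, -0.00160518, -0.00111771,  0.00164566,
       -0.00018058]), 'joint_efforts': array([-2.17268780e-04, -4.43309212e+01, -1.78585660e+01, -2.46662630e-04,
        3.97230047e-03, -1.99040272e-05]), 'tcp_pos': array([189.5759372 , 594.80799833, 197.50864504]), 'orientation': array([-3.13961572e+00, -3.70277178e-04,  2.83276870e+00]), 'ft_force': array([-0.11811743, -0.1080888 , -0.48513939]), 'ft_torque': array([ 0.02713229, -0.01181464,  0.01854148]), 'grip_width': 0.9984592821145964}
```

View pics/side0.png

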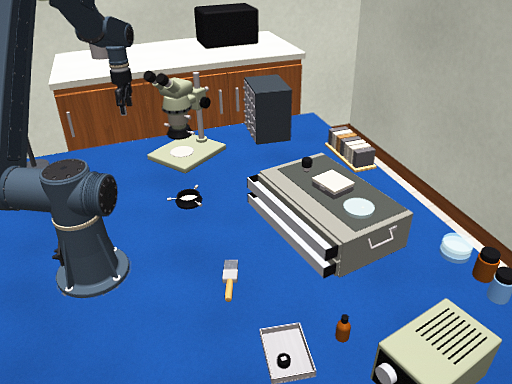

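View pics/top0.png

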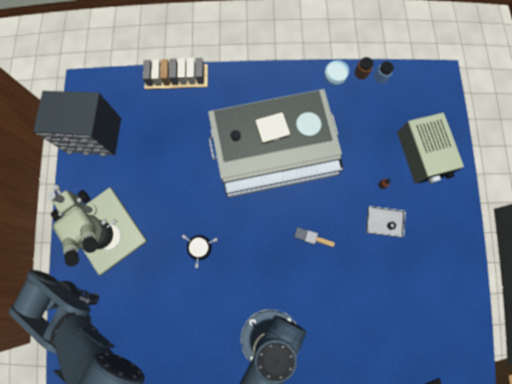

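The side picture shows the chest at about (330,215), with its pulls as white channels. In the top picture it is at about (275,145), front facing the robot. I'll zoom in on both.

```bash
python3 - <<'E'
import cv2,numpy as np
t=cv2.imread("pics/top0.png")[80:205,200:355]
s=cv2.imread("pics/side0.png")[140:280,235:420]
cv2.imwrite("pics/tz.png",cv2.resize(t,None,fx=5,fy=4.8,interpolation=cv2.INTER_CUBIC) if 0 else cv2.resize(t,None,fx=4.8,fy=4.8,interpolation=cv2.INTER_CUBIC))
cv2.imwrite("pics/sz.png",cv2.resize(s,None,fx=4,fy=4,interpolation=cv2.INTER_CUBIC))
E
```

```text
(no output)
```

View pics/tz.png

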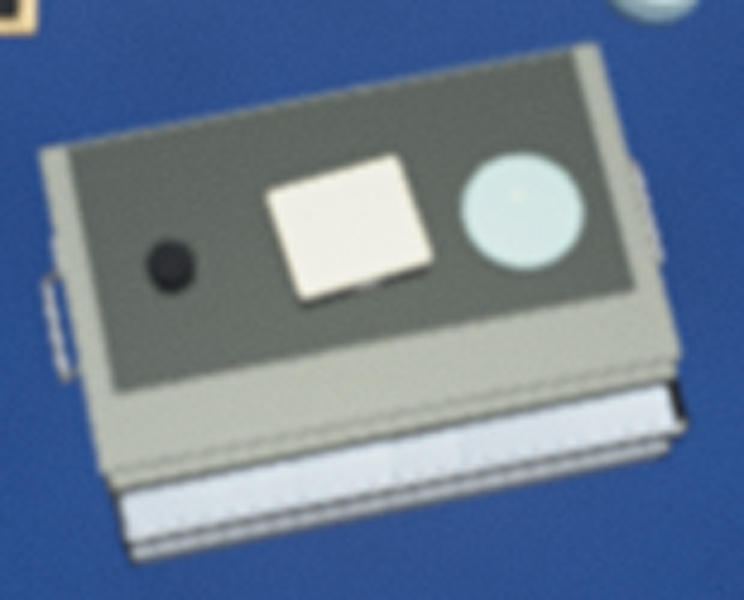

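View pics/sz.png

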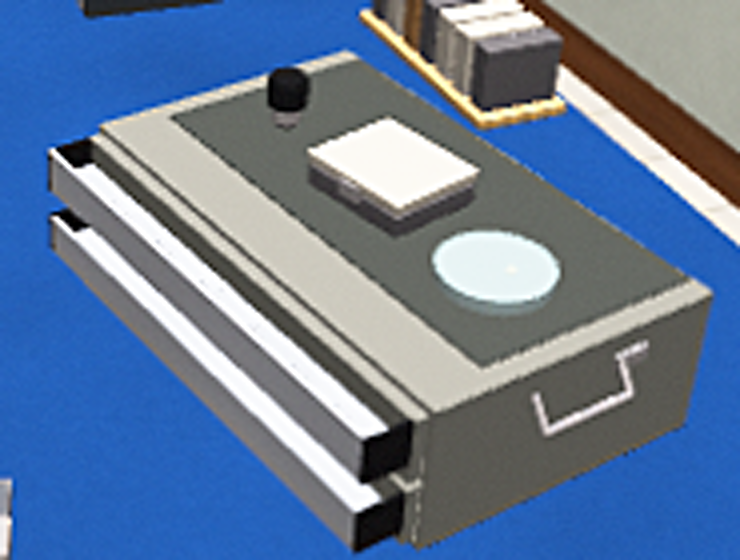

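The zoomed views show the corners of the chest's top clearly. In the top zoom they are front-left (112,478), front-right (680,363), back-right (597,42) and back-left (40,150). In the side zoom the same corners are (98,130), (430,410), (712,292) and (350,53). Lip ends are at about (130,543)/(685,430) and (50,150)/(362,440). I'll triangulate these.

```bash
cat > h.py <<'E'
from workcell import arm
import cv2,numpy as np
def P(n):
    p=arm.camera_params(n); return [np.array(p[k],float) for k in("mtx","D","R","t")]
def ray(n,px):
    m,D,R,t=P(n); u=cv2.undistortPoints(np.array([[px]],float),m,D)[0,0]
    return -R.T@t, R.T@np.r_[u,1]
def plane(n,px,z):
    o,d=ray(n,px); return o+d*(z-o[2])/d[2]
def tri(a,b):
    u=[]
    for n,px in(("top",a),("side",b)):
        m,D,R,t=P(n); u.append((np.c_[R,t],cv2.undistortPoints(np.array([[px]],float),m,D)[0].T))
    X=cv2.triangulatePoints(u[0][0],u[1][0],u[0][1],u[1][1])[:,0]; return X[:3]/X[3]
E
python3 - <<'E'
from h import *
np.set_printoptions(precision=1,suppress=True)
T=lambda x,y:(200+(x+.5)/4.8-.5,80+(y+.5)/4.8-.5)
S=lambda x,y:(235+(x+.5)/4-.5,140+(y+.5)/4-.5)
for k,a,b in(("FL",(112,478),(98,130)),("FR",(680,363),(430,410)),("BR",(597,42),(712,292)),("BL",(40,150),(350,53)),
 ("lipL",(130,543),(50,150)),("lipR",(685,430),(362,440))):
    a=T(*a);b=S(*b); z=124 if 'lip' in k else 130
    print(k,tri(a,b),plane("top",a,z),plane("side",b,z))
E
```

```text
FL [567.5 157.  130.4] [566.8 157.2 130. ] [568.6 157.8 130. ]
FR [ 645.9 -266.7  133. ] [ 645.  -266.9  130. ] [ 650.  -263.4  130. ]
BR [ 904.8 -221.3  132.3] [ 906.4 -222.   130. ] [ 906.6 -218.8  130. ]
BL [828.6 211.3 127.5] [826.8 211.1 130. ] [827.1 207.3 130. ]
lipL [520.  144.2 127.9] [519.  144.8 124. ] [523.9 150.7 124. ]
lipR [ 596.3 -268.7  124.2] [ 594.9 -268.3  124. ] [ 598.1 -268.4  124. ]
```

The chest sits at yaw ≈ 0.182 with pull_mid ≈ (578.5, -59, 100). The lip and the top edge agree on this to within a few mm. I'll move off now with the gripper shut, first going clear of the microscope.

Request:
jog_arm([
  {"gripper": 255, "dx": -0.26, "dy": -0.46},
  {"gripper": 255, "dx": -0.26, "dy": -0.46},
  {"gripper": 255, "dx": -0.26, "dy": -0.46},
  {"gripper": 255, "dx": -0.26, "dy": -0.46},
  {"gripper": 255, "dx": -0.26, "dy": -0.46},
  {"gripper": 255, "dx": -0.26, "dy": -0.46},
  {"gripper": 255, "dx": -0.26, "dy": -0.46},
  {"gripper": 255, "dx": -0.26, "dy": -0.46},
], grip_force=30)

```text
invalid input
```

Request:
jog_arm([
  {"gripper": 255, "az": -0.44},
  {"gripper": 255, "az": -0.44},
  {"gripper": 255, "az": -0.44},
  {"gripper": 255, "az": -0.44},
  {"gripper": 255, "az": -0.44},
  {"gripper": 255, "az": -0.44},
  {"gripper": 255, "az": -0.44},
  {"gripper": 255, "az": -0.44},
])

```text
invalid input
```

Request:
jog_arm([
  {"gripper": 255, "dx": -0.26, "dy": -0.46, "dz": 0, "ax": 0, "ay": 0, "az": 0},
  {"gripper": 255, "dx": -0.26, "dy": -0.46, "dz": 0, "ax": 0, "ay": 0, "az": 0},
  {"gripper": 255, "dx": -0.26, "dy": -0.46, "dz": 0, "ax": 0, "ay": 0, "az": 0},
  {"gripper": 255, "dx": -0.26, "dy": -0.46, "dz": 0, "ax": 0, "ay": 0, "az": 0},
  {"gripper": 255, "dx": -0.26, "dy": -0.46, "dz": 0, "ax": 0, "ay": 0, "az": 0},
  {"gripper": 255, "dx": -0.26, "dy": -0.46, "dz": 0, "ax": 0, "ay": 0, "az": 0},
  {"gripper": 255, "dx": -0.26, "dy": -0.46, "dz": 0, "ax": 0, "ay": 0, "az": 0},
  {"gripper": 255, "dx": -0.26, "dy": -0.46, "dz": 0, "ax": 0, "ay": 0, "az": 0},
], grip_force=30)

```text
time_s: 1.1
tcp_pos: [241.6, 346.0, 198.2]
orientation: [-3.141, -0.0, 2.833]
ft_force: [-0.5, -0.1, 1.0]
grip_width: 0.001
```

Request:
jog_arm([
  {"gripper": 255, "dx": -0.34, "dy": -0.4, "dz": 0, "ax": 0, "ay": 0, "az": -0.44},
  {"gripper": 255, "dx": -0.34, "dy": -0.4, "dz": 0, "ax": 0, "ay": 0, "az": -0.44},
  {"gripper": 255, "dx": -0.34, "dy": -0.4, "dz": 0, "ax": 0, "ay": 0, "az": -0.44},
  {"gripper": 255, "dx": -0.34, "dy": -0.4, "dz": 0, "ax": 0, "ay": 0, "az": -0.44},
  {"gripper": 255, "dx": -0.34, "dy": -0.4, "dz": 0, "ax": 0, "ay": 0, "az": -0.44},
  {"gripper": 255, "dx": -0.34, "dy": -0.4, "dz": 0, "ax": 0, "ay": 0, "az": -0.44},
  {"gripper": 255, "dx": -0.34, "dy": -0.4, "dz": 0, "ax": 0, "ay": 0, "az": -0.44},
  {"gripper": 255, "dx": -0.34, "dy": -0.4, "dz": 0, "ax": 0, "ay": 0, "az": -0.44},
])

```text
time_s: 2.1
tcp_pos: [385.1, 141.8, 198.3]
orientation: [3.141, -0.001, -2.957]
ft_force: [0.8, 0.1, 0.0]
grip_width: -0.002
```

Request:
jog_arm([
  {"gripper": 255, "dx": -0.32, "dy": -0.33, "dz": 0.08, "ax": 0, "ay": 0, "az": 0},
  {"gripper": 255, "dx": -0.32, "dy": -0.33, "dz": 0.08, "ax": 0, "ay": 0, "az": 0},
  {"gripper": 255, "dx": -0.32, "dy": -0.33, "dz": 0.08, "ax": 0, "ay": 0, "az": 0},
  {"gripper": 255, "dx": -0.32, "dy": -0.33, "dz": 0.08, "ax": 0, "ay": 0, "az": 0},
  {"gripper": 255, "dx": -0.32, "dy": -0.33, "dz": 0.08, "ax": 0, "ay": 0, "az": 0},
  {"gripper": 255, "dx": -0.32, "dy": -0.33, "dz": 0.08, "ax": 0, "ay": 0, "az": 0},
  {"gripper": 255, "dx": -0.32, "dy": -0.33, "dz": 0.08, "ax": 0, "ay": 0, "az": 0},
  {"gripper": 255, "dx": -0.32, "dy": -0.33, "dz": 0.08, "ax": 0, "ay": 0, "az": 0},
])

```text
time_s: 3.1
tcp_pos: [565.4, 14.1, 159.4]
orientation: [3.141, -0.001, -2.959]
ft_force: [-0.0, 0.3, -0.8]
grip_width: -0.001
```

```bash
python3 - <<'E'
from h import *
s=arm.observe(); print(s["tcp_pos"],s["orientation"],s["ft_force"])
a=arm.read_camera("top")[115:205,215:350]; b=arm.read_camera("side")[120:250,240:375]
a=cv2.resize(a,(800,533),interpolation=cv2.INTER_CUBIC)[:, :]; b=cv2.resize(b,None,fx=4.5,fy=4.5,interpolation=cv2.INTER_CUBIC)
cv2.imwrite("pics/t1.png",a); cv2.imwrite("pics/s1.png",b)
E
```

```text
[565.39991504  14.12503794 159.38471694] [ 3.14132260e+00 -6.49281065e-04 -2.95883217e+00] [-0.03541083  0.34779486 -0.80812698]
```

View pics/s1.png

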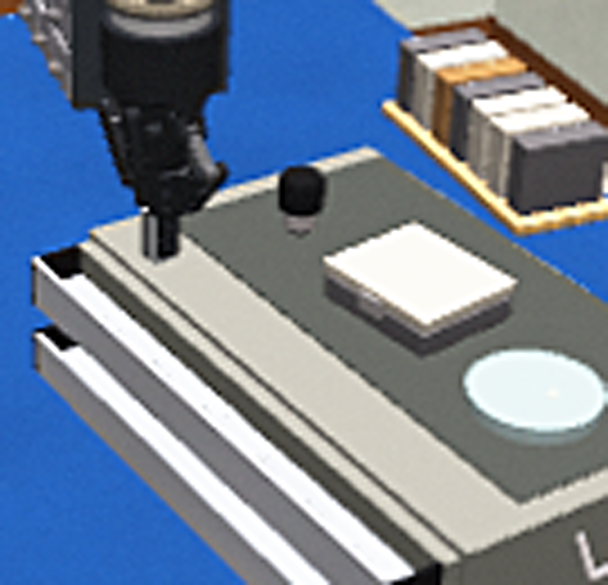

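View pics/t1.png

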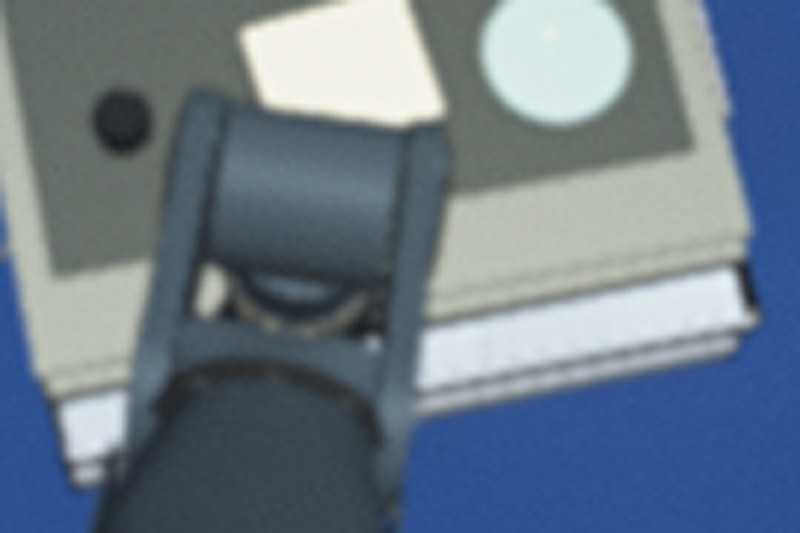

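The side picture shows the shut tips at about zoom (160,258), above the chest's front edge and in line with the pull. The top view is hidden by the wrist. I'll compare the predicted tip and pull lines with the pictures.

```bash
python3 - <<'E'
from h import *
def pr(n,X):
    m,D,R,t=P(n); return cv2.projectPoints(np.array([X],float),cv2.Rodrigues(R)[0],t,m,D)[0].ravel()
print("tip",pr("side",(565.4,14.1,159.4)), "seen",(240+160/4.5,120+258/4.5))
c,s=np.cos(.182),np.sin(.182); M=np.array([578.5,-59,100])
im={"side":cv2.imread("pics/side0.png")[140:280,235:420],"top":cv2.imread("pics/top0.png")[140:205,210:355]}
off={"side":(235,140,4),"top":(210,140,5)}
out=[]
for n in im:
    a,b,f=off[n]; g=cv2.resize(im[n],None,fx=f,fy=f,interpolation=cv2.INTER_CUBIC)
    for x,z,col in((-22,24,(0,0,255)),(-18,24,(0,0,255)),(-18,0,(0,255,0)),(18,0,(0,255,0)),(18,24,(255,0,255)),(30,30,(0,255,255))):
        q=[]
        for y in(-211,-100,0,100,211):
            X=M+np.array([c*x-s*y,s*x+c*y,z]); p=pr(n,X); q.append(((p-[a,b]+.5)*f-.5))
        for p in q: cv2.circle(g,tuple(np.int32(p.round())),3,col,-1)
    out.append(g)
w=max(g.shape[1] for g in out)
out=[cv2.copyMakeBorder(g,0,0,0,w-g.shape[1],0) for g in out]
v=np.vstack(out); v=cv2.resize(v,None,fx=min(1,600/v.shape[0]),fy=min(1,600/v.shape[0]))
cv2.imwrite("pics/chk.png",v)
E
```

```text
tip [273.9090731  186.20878917] seen (275.55555555555554, 177.33333333333334)
```

View pics/chk.png

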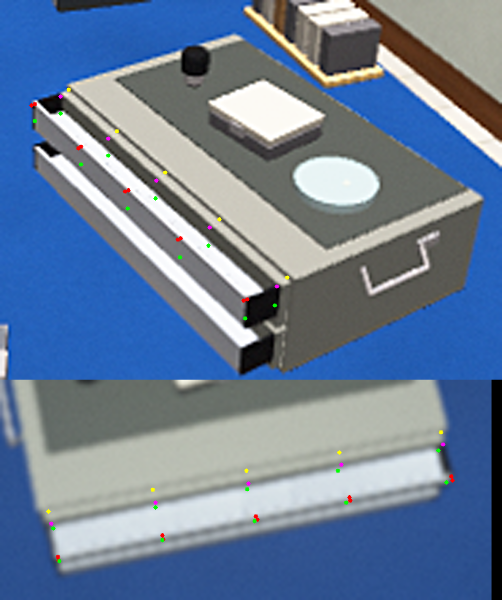

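The overlay fits the pull well in both views. The tip looks about 9 px higher than predicted, so I'll rely on contact force for height. Descending now.

Request:
jog_arm([
  {"gripper": 255, "dx": 0, "dy": 0, "dz": 0.1, "ax": 0, "ay": 0, "az": 0},
  {"gripper": 255, "dx": 0, "dy": 0, "dz": 0.1, "ax": 0, "ay": 0, "az": 0},
  {"gripper": 255, "dx": 0, "dy": 0, "dz": 0.1, "ax": 0, "ay": 0, "az": 0},
  {"gripper": 255, "dx": 0, "dy": 0, "dz": 0.1, "ax": 0, "ay": 0, "az": 0},
  {"gripper": 255, "dx": 0, "dy": 0, "dz": 0.1, "ax": 0, "ay": 0, "az": 0},
  {"gripper": 255, "dx": 0, "dy": 0, "dz": 0.1, "ax": 0, "ay": 0, "az": 0},
  {"gripper": 255, "dx": 0, "dy": 0, "dz": 0.1, "ax": 0, "ay": 0, "az": 0},
  {"gripper": 255, "dx": 0, "dy": 0, "dz": 0, "ax": 0, "ay": 0, "az": 0},
])

```text
time_s: 4.2
tcp_pos: [564.2, 14.9, 117.4]
orientation: [3.141, -0.001, -2.959]
ft_force: [0.2, 0.7, -0.1]
grip_width: -0.003
```

Request:
jog_arm([
  {"gripper": 255, "dx": 0, "dy": 0, "dz": 0.02, "ax": 0, "ay": 0, "az": 0},
  {"gripper": 255, "dx": 0, "dy": 0, "dz": 0.02, "ax": 0, "ay": 0, "az": 0},
  {"gripper": 255, "dx": 0, "dy": 0, "dz": 0.02, "ax": 0, "ay": 0, "az": 0},
  {"gripper": 255, "dx": 0, "dy": 0, "dz": 0.02, "ax": 0, "ay": 0, "az": 0},
  {"gripper": 255, "dx": 0, "dy": 0, "dz": 0.02, "ax": 0, "ay": 0, "az": 0},
  {"gripper": 255, "dx": 0, "dy": 0, "dz": 0.02, "ax": 0, "ay": 0, "az": 0},
  {"gripper": 255, "dx": 0, "dy": 0, "dz": 0, "ax": 0, "ay": 0, "az": 0},
  {"gripper": 255, "dx": 0, "dy": 0, "dz": 0, "ax": 0, "ay": 0, "az": 0},
])

```text
time_s: 5.2
tcp_pos: [564.6, 14.9, 110.8]
orientation: [-3.142, -0.0, -2.959]
ft_force: [-0.4, -0.1, -0.5]
grip_width: -0.002
```

Still free at 110.8, with the tips inside the channel below the rim at about 124. Next I'll creep down to about 101.

Request:
jog_arm([
  {"gripper": 255, "dx": 0, "dy": 0, "dz": 0.02, "ax": 0, "ay": 0, "az": 0},
  {"gripper": 255, "dx": 0, "dy": 0, "dz": 0.02, "ax": 0, "ay": 0, "az": 0},
  {"gripper": 255, "dx": 0, "dy": 0, "dz": 0.02, "ax": 0, "ay": 0, "az": 0},
  {"gripper": 255, "dx": 0, "dy": 0, "dz": 0.02, "ax": 0, "ay": 0, "az": 0},
  {"gripper": 255, "dx": 0, "dy": 0, "dz": 0.02, "ax": 0, "ay": 0, "az": 0},
  {"gripper": 255, "dx": 0, "dy": 0, "dz": 0.02, "ax": 0, "ay": 0, "az": 0},
  {"gripper": 255, "dx": 0, "dy": 0, "dz": 0.02, "ax": 0, "ay": 0, "az": 0},
  {"gripper": 255, "dx": 0, "dy": 0, "dz": 0, "ax": 0, "ay": 0, "az": 0},
])

```text
time_s: 6.2
tcp_pos: [564.5, 14.9, 102.3]
orientation: [3.142, -0.0, -2.959]
ft_force: [0.6, 0.4, 0.0]
grip_width: -0.001
```

Request:
jog_arm([
  {"gripper": 255, "dx": 0, "dy": 0, "dz": 0.01, "ax": 0, "ay": 0, "az": 0},
  {"gripper": 255, "dx": 0, "dy": 0, "dz": 0.01, "ax": 0, "ay": 0, "az": 0},
  {"gripper": 255, "dx": 0, "dy": 0, "dz": 0, "ax": 0, "ay": 0, "az": 0},
  {"gripper": 255, "dx": 0, "dy": 0, "dz": 0, "ax": 0, "ay": 0, "az": 0},
  {"gripper": 255, "dx": 0, "dy": 0, "dz": 0, "ax": 0, "ay": 0, "az": 0},
  {"gripper": 255, "dx": 0, "dy": 0, "dz": 0, "ax": 0, "ay": 0, "az": 0},
  {"gripper": 255, "dx": 0, "dy": 0, "dz": 0, "ax": 0, "ay": 0, "az": 0},
  {"gripper": 255, "dx": 0, "dy": 0, "dz": 0, "ax": 0, "ay": 0, "az": 0},
])

```text
time_s: 7.2
tcp_pos: [564.6, 14.9, 101.2]
orientation: [-3.142, -0.0, -2.959]
ft_force: [-0.5, 0.1, -0.2]
grip_width: -0.003
```

Request:
jog_arm([
  {"gripper": 255, "dx": 0, "dy": 0, "dz": 0.01, "ax": 0, "ay": 0, "az": 0},
  {"gripper": 255, "dx": 0, "dy": 0, "dz": 0.01, "ax": 0, "ay": 0, "az": 0},
  {"gripper": 255, "dx": 0, "dy": 0, "dz": 0.01, "ax": 0, "ay": 0, "az": 0},
  {"gripper": 255, "dx": 0, "dy": 0, "dz": 0, "ax": 0, "ay": 0, "az": 0},
  {"gripper": 255, "dx": 0, "dy": 0, "dz": 0, "ax": 0, "ay": 0, "az": 0},
  {"gripper": 255, "dx": 0, "dy": 0, "dz": 0, "ax": 0, "ay": 0, "az": 0},
  {"gripper": 255, "dx": 0, "dy": 0, "dz": 0, "ax": 0, "ay": 0, "az": 0},
  {"gripper": 255, "dx": 0, "dy": 0, "dz": 0, "ax": 0, "ay": 0, "az": 0},
])

```text
time_s: 8.2
tcp_pos: [564.6, 14.9, 99.4]
orientation: [3.142, 0.0, -2.959]
ft_force: [0.7, 0.6, -0.4]
grip_width: 0.004
```

Request:
jog_arm([
  {"gripper": 255, "dx": 0, "dy": 0, "dz": 0.01, "ax": 0, "ay": 0, "az": 0},
  {"gripper": 255, "dx": 0, "dy": 0, "dz": 0.01, "ax": 0, "ay": 0, "az": 0},
  {"gripper": 255, "dx": 0, "dy": 0, "dz": 0, "ax": 0, "ay": 0, "az": 0},
  {"gripper": 255, "dx": 0, "dy": 0, "dz": 0, "ax": 0, "ay": 0, "az": 0},
  {"gripper": 255, "dx": 0, "dy": 0, "dz": 0, "ax": 0, "ay": 0, "az": 0},
  {"gripper": 255, "dx": 0, "dy": 0, "dz": 0, "ax": 0, "ay": 0, "az": 0},
  {"gripper": 255, "dx": 0, "dy": 0, "dz": 0, "ax": 0, "ay": 0, "az": 0},
  {"gripper": 255, "dx": 0, "dy": 0, "dz": 0, "ax": 0, "ay": 0, "az": 0},
])

```text
time_s: 9.2
tcp_pos: [564.6, 14.9, 98.2]
orientation: [-3.142, 0.0, -2.959]
ft_force: [0.5, -0.2, 0.2]
grip_width: 0.001
```

Request:
jog_arm([
  {"gripper": 255, "dx": 0, "dy": 0, "dz": 0.01, "ax": 0, "ay": 0, "az": 0},
  {"gripper": 255, "dx": 0, "dy": 0, "dz": 0.01, "ax": 0, "ay": 0, "az": 0},
  {"gripper": 255, "dx": 0, "dy": 0, "dz": 0.01, "ax": 0, "ay": 0, "az": 0},
  {"gripper": 255, "dx": 0, "dy": 0, "dz": 0, "ax": 0, "ay": 0, "az": 0},
  {"gripper": 255, "dx": 0, "dy": 0, "dz": 0, "ax": 0, "ay": 0, "az": 0},
  {"gripper": 255, "dx": 0, "dy": 0, "dz": 0, "ax": 0, "ay": 0, "az": 0},
  {"gripper": 255, "dx": 0, "dy": 0, "dz": 0, "ax": 0, "ay": 0, "az": 0},
  {"gripper": 255, "dx": 0, "dy": 0, "dz": 0, "ax": 0, "ay": 0, "az": 0},
])

```text
time_s: 10.2
tcp_pos: [564.6, 14.9, 96.4]
orientation: [3.142, -0.0, -2.959]
ft_force: [0.9, 0.2, 0.2]
grip_width: -0.001
```

```bash
python3 - <<'E'
from h import *
b=arm.read_camera("side")[135:235,240:340]
cv2.imwrite("pics/s2.png",cv2.resize(b,None,fx=6,fy=6,interpolation=cv2.INTER_CUBIC))
m,D,R,t=P("side")
for z in(96.4,124): print(((cv2.projectPoints(np.array([[564.6,14.9,z]]),cv2.Rodrigues(R)[0],t,m,D)[0].ravel()-[240,135])*6))
E
```

```text
[200.72124432 409.73895579]
[201.02067267 365.26763476]
```

View pics/s2.png

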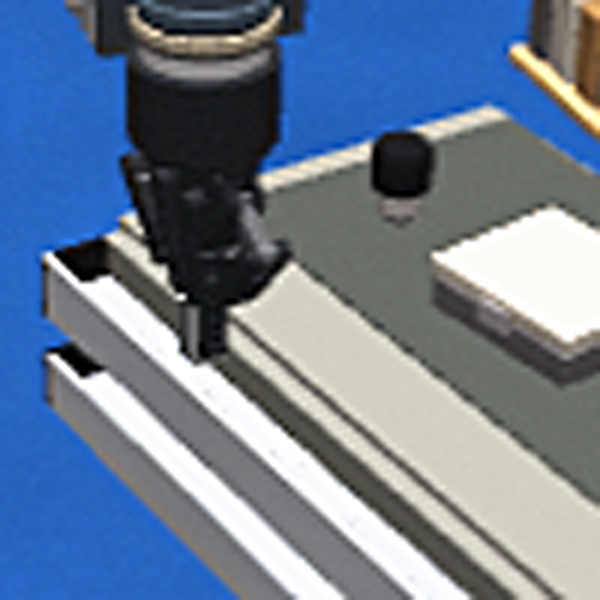

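The picture shows the visible tips ending at zoom (205,360), over the channel. The predicted TCP is at (201,410), so the tips look higher than the report says. I'll check this against the start pose and the base.

```bash
python3 - <<'E'
from h import *
for n in("side","top"):
    m,D,R,t=P(n)
    pr=lambda X:cv2.projectPoints(np.array([X],float),cv2.Rodrigues(R)[0],t,m,D)[0].ravel().round(1)
    print(n,"start tip",pr((189.6,594.8,197.5)),pr((189.6,594.8,230)),"base",pr((0,0,0)), "C",-R.T@t)
s=arm.observe();print(s["joint_positions"],s["tcp_pos"],s["ft_force"],s["ft_torque"])
E
```

```text
side start tip [128.6 121.5] [127.3 113.7] base [ 93.3 271.8] C [  156.98990997 -1024.8160426    858.24379949]
top start tip [ 89.4 290.2] [ 85.2 290.7] base [270.7 338.6] C [ 256.8955754    52.16746091 1458.40076309]
[-1.71465742e-01  5.86248202e-01  1.67751645e+00 -1.46974161e-06
  8.77839533e-01 -1.92490304e+00] [564.58585302  14.88443057  96.40660749] [ 0.64841312  0.08667575 -0.33777736] [-0.00229064 -0.04035391  0.00508748]
```

Request:
jog_arm([
  {"gripper": 255, "dx": 0, "dy": 0, "dz": 0.01, "ax": 0, "ay": 0, "az": 0},
  {"gripper": 255, "dx": 0, "dy": 0, "dz": 0.01, "ax": 0, "ay": 0, "az": 0},
  {"gripper": 255, "dx": 0, "dy": 0, "dz": 0.01, "ax": 0, "ay": 0, "az": 0},
  {"gripper": 255, "dx": 0, "dy": 0, "dz": 0.01, "ax": 0, "ay": 0, "az": 0},
  {"gripper": 255, "dx": 0, "dy": 0, "dz": 0.01, "ax": 0, "ay": 0, "az": 0},
  {"gripper": 255, "dx": 0, "dy": 0, "dz": 0, "ax": 0, "ay": 0, "az": 0},
  {"gripper": 255, "dx": 0, "dy": 0, "dz": 0, "ax": 0, "ay": 0, "az": 0},
  {"gripper": 255, "dx": 0, "dy": 0, "dz": 0, "ax": 0, "ay": 0, "az": 0},
])

```text
time_s: 11.25
tcp_pos: [564.6, 14.9, 93.4]
orientation: [-3.142, 0.0, -2.959]
ft_force: [1.2, -0.0, 1.0]
grip_width: -0.001
```

Request:
jog_arm([
  {"gripper": 255, "dx": 0, "dy": 0, "dz": 0.01, "ax": 0, "ay": 0, "az": 0},
  {"gripper": 255, "dx": 0, "dy": 0, "dz": 0.01, "ax": 0, "ay": 0, "az": 0},
  {"gripper": 255, "dx": 0, "dy": 0, "dz": 0.01, "ax": 0, "ay": 0, "az": 0},
  {"gripper": 255, "dx": 0, "dy": 0, "dz": 0.01, "ax": 0, "ay": 0, "az": 0},
  {"gripper": 255, "dx": 0, "dy": 0, "dz": 0, "ax": 0, "ay": 0, "az": 0},
  {"gripper": 255, "dx": 0, "dy": 0, "dz": 0, "ax": 0, "ay": 0, "az": 0},
  {"gripper": 255, "dx": 0, "dy": 0, "dz": 0, "ax": 0, "ay": 0, "az": 0},
  {"gripper": 255, "dx": 0, "dy": 0, "dz": 0, "ax": 0, "ay": 0, "az": 0},
])

```text
time_s: 12.25
tcp_pos: [564.6, 14.9, 91.0]
orientation: [-3.142, 0.0, -2.959]
ft_force: [-0.9, 0.6, 0.0]
grip_width: 0.001
```

```bash
python3 -c "
from h import *
s=arm.observe();print(s['tcp_pos'],s['ft_force'],s['ft_torque'],s['joint_efforts'])"
```

```text
[564.63004548  14.86762454  91.0476501 ] [-0.89952448  0.62277359  0.03019526] [ 0.03761228  0.04174149 -0.00843555] [-1.63563700e-04 -4.19075918e+01 -1.25501114e+01 -2.51445308e-04
  3.69481932e-04 -6.84615927e-06]
```

Request:
jog_arm([
  {"gripper": 255, "dx": 0, "dy": 0, "dz": 0.01, "ax": 0, "ay": 0, "az": 0},
  {"gripper": 255, "dx": 0, "dy": 0, "dz": 0.01, "ax": 0, "ay": 0, "az": 0},
  {"gripper": 255, "dx": 0, "dy": 0, "dz": 0.01, "ax": 0, "ay": 0, "az": 0},
  {"gripper": 255, "dx": 0, "dy": 0, "dz": 0.01, "ax": 0, "ay": 0, "az": 0},
  {"gripper": 255, "dx": 0, "dy": 0, "dz": 0.01, "ax": 0, "ay": 0, "az": 0},
  {"gripper": 255, "dx": 0, "dy": 0, "dz": 0, "ax": 0, "ay": 0, "az": 0},
  {"gripper": 255, "dx": 0, "dy": 0, "dz": 0, "ax": 0, "ay": 0, "az": 0},
  {"gripper": 255, "dx": 0, "dy": 0, "dz": 0, "ax": 0, "ay": 0, "az": 0},
])

```text
time_s: 13.25
tcp_pos: [564.6, 14.9, 88.0]
orientation: [-3.142, 0.0, -2.959]
ft_force: [0.2, 0.6, 0.6]
grip_width: -0.001
```

Request:
jog_arm([
  {"gripper": 255, "dx": 0, "dy": 0, "dz": 0.01, "ax": 0, "ay": 0, "az": 0},
  {"gripper": 255, "dx": 0, "dy": 0, "dz": 0.01, "ax": 0, "ay": 0, "az": 0},
  {"gripper": 255, "dx": 0, "dy": 0, "dz": 0.01, "ax": 0, "ay": 0, "az": 0},
  {"gripper": 255, "dx": 0, "dy": 0, "dz": 0.01, "ax": 0, "ay": 0, "az": 0},
  {"gripper": 255, "dx": 0, "dy": 0, "dz": 0.01, "ax": 0, "ay": 0, "az": 0},
  {"gripper": 255, "dx": 0, "dy": 0, "dz": 0, "ax": 0, "ay": 0, "az": 0},
  {"gripper": 255, "dx": 0, "dy": 0, "dz": 0, "ax": 0, "ay": 0, "az": 0},
  {"gripper": 255, "dx": 0, "dy": 0, "dz": 0, "ax": 0, "ay": 0, "az": 0},
])

```text
time_s: 14.25
tcp_pos: [564.6, 14.9, 85.1]
orientation: [-3.142, 0.0, -2.959]
ft_force: [0.3, -0.8, 0.5]
grip_width: 0.001
```

```bash
python3 - <<'E'
from h import *
a=arm.read_camera("side")[135:235,240:340]; b=arm.read_camera("top")[100:200,200:300]
cv2.imwrite("pics/s3.png",np.hstack([cv2.resize(i,(400,400),interpolation=cv2.INTER_CUBIC) for i in(a,b)]))
m,D,R,t=P("side")
for z in(85,100,112,124): print(z,((cv2.projectPoints(np.array([[564.6,14.9,z]]),cv2.Rodrigues(R)[0],t,m,D)[0].ravel()-[240,135])*4))
E
```

```text
85 [133.73190569 285.214746  ]
100 [133.84016378 269.3293775 ]
112 [133.92691463 256.48276557]
124 [134.01378178 243.5117565 ]
```

View pics/s3.png

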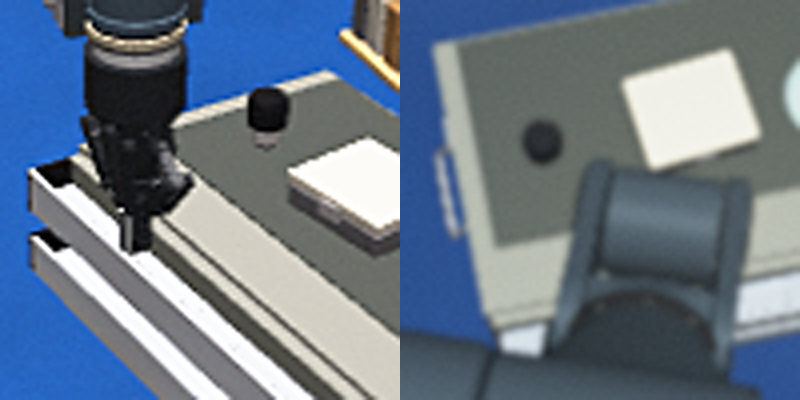

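The side half shows the tips ending at (137,250), about z ≈ 118 if their x and y are right, so the visible tips are ~33 mm above the reported TCP. There is no contact and they are inside the channel. I'll go on down, gently.

Request:
jog_arm([
  {"gripper": 255, "dx": 0, "dy": 0, "dz": 0.015, "ax": 0, "ay": 0, "az": 0},
  {"gripper": 255, "dx": 0, "dy": 0, "dz": 0.015, "ax": 0, "ay": 0, "az": 0},
  {"gripper": 255, "dx": 0, "dy": 0, "dz": 0.015, "ax": 0, "ay": 0, "az": 0},
  {"gripper": 255, "dx": 0, "dy": 0, "dz": 0.015, "ax": 0, "ay": 0, "az": 0},
  {"gripper": 255, "dx": 0, "dy": 0, "dz": 0.015, "ax": 0, "ay": 0, "az": 0},
  {"gripper": 255, "dx": 0, "dy": 0, "dz": 0, "ax": 0, "ay": 0, "az": 0},
  {"gripper": 255, "dx": 0, "dy": 0, "dz": 0, "ax": 0, "ay": 0, "az": 0},
  {"gripper": 255, "dx": 0, "dy": 0, "dz": 0, "ax": 0, "ay": 0, "az": 0},
])

```text
time_s: 15.35
tcp_pos: [564.6, 14.9, 80.5]
orientation: [-3.142, 0.0, -2.959]
ft_force: [-0.3, 0.9, 0.3]
grip_width: 0.0
```

Request:
jog_arm([
  {"gripper": 255, "dx": 0, "dy": 0, "dz": 0.015, "ax": 0, "ay": 0, "az": 0},
  {"gripper": 255, "dx": 0, "dy": 0, "dz": 0.015, "ax": 0, "ay": 0, "az": 0},
  {"gripper": 255, "dx": 0, "dy": 0, "dz": 0.015, "ax": 0, "ay": 0, "az": 0},
  {"gripper": 255, "dx": 0, "dy": 0, "dz": 0.01, "ax": 0, "ay": 0, "az": 0},
  {"gripper": 255, "dx": 0, "dy": 0, "dz": 0, "ax": 0, "ay": 0, "az": 0},
  {"gripper": 255, "dx": 0, "dy": 0, "dz": 0, "ax": 0, "ay": 0, "az": 0},
  {"gripper": 255, "dx": 0, "dy": 0, "dz": 0, "ax": 0, "ay": 0, "az": 0},
  {"gripper": 255, "dx": 0, "dy": 0, "dz": 0, "ax": 0, "ay": 0, "az": 0},
])

```text
time_s: 16.35
tcp_pos: [564.6, 14.9, 77.2]
orientation: [-3.142, 0.0, -2.959]
ft_force: [-0.1, 0.3, 1.4]
grip_width: 0.005
```

Request:
jog_arm([
  {"gripper": 255, "dx": 0, "dy": 0, "dz": 0.015, "ax": 0, "ay": 0, "az": 0},
  {"gripper": 255, "dx": 0, "dy": 0, "dz": 0.015, "ax": 0, "ay": 0, "az": 0},
  {"gripper": 255, "dx": 0, "dy": 0, "dz": 0.015, "ax": 0, "ay": 0, "az": 0},
  {"gripper": 255, "dx": 0, "dy": 0, "dz": 0, "ax": 0, "ay": 0, "az": 0},
  {"gripper": 255, "dx": 0, "dy": 0, "dz": 0, "ax": 0, "ay": 0, "az": 0},
  {"gripper": 255, "dx": 0, "dy": 0, "dz": 0, "ax": 0, "ay": 0, "az": 0},
  {"gripper": 255, "dx": 0, "dy": 0, "dz": 0, "ax": 0, "ay": 0, "az": 0},
  {"gripper": 255, "dx": 0, "dy": 0, "dz": 0, "ax": 0, "ay": 0, "az": 0},
])

```text
time_s: 17.35
tcp_pos: [564.6, 14.9, 74.5]
orientation: [-3.142, 0.0, -2.959]
ft_force: [-0.4, 0.5, -0.7]
grip_width: -0.002
```

Request:
jog_arm([
  {"gripper": 255, "dx": 0, "dy": 0, "dz": 0.015, "ax": 0, "ay": 0, "az": 0},
  {"gripper": 255, "dx": 0, "dy": 0, "dz": 0.015, "ax": 0, "ay": 0, "az": 0},
  {"gripper": 255, "dx": 0, "dy": 0, "dz": 0.015, "ax": 0, "ay": 0, "az": 0},
  {"gripper": 255, "dx": 0, "dy": 0, "dz": 0, "ax": 0, "ay": 0, "az": 0},
  {"gripper": 255, "dx": 0, "dy": 0, "dz": 0, "ax": 0, "ay": 0, "az": 0},
  {"gripper": 255, "dx": 0, "dy": 0, "dz": 0, "ax": 0, "ay": 0, "az": 0},
  {"gripper": 255, "dx": 0, "dy": 0, "dz": 0, "ax": 0, "ay": 0, "az": 0},
  {"gripper": 255, "dx": 0, "dy": 0, "dz": 0, "ax": 0, "ay": 0, "az": 0},
])

```text
time_s: 18.35
tcp_pos: [564.6, 14.9, 71.8]
orientation: [-3.142, 0.0, -2.959]
ft_force: [0.3, 0.0, 0.0]
grip_width: -0.003
```

Request:
jog_arm([
  {"gripper": 255, "dx": 0, "dy": 0, "dz": 0.01, "ax": 0, "ay": 0, "az": 0},
  {"gripper": 255, "dx": 0, "dy": 0, "dz": 0.01, "ax": 0, "ay": 0, "az": 0},
  {"gripper": 255, "dx": 0, "dy": 0, "dz": 0.01, "ax": 0, "ay": 0, "az": 0},
  {"gripper": 255, "dx": 0, "dy": 0, "dz": 0.01, "ax": 0, "ay": 0, "az": 0},
  {"gripper": 255, "dx": 0, "dy": 0, "dz": 0, "ax": 0, "ay": 0, "az": 0},
  {"gripper": 255, "dx": 0, "dy": 0, "dz": 0, "ax": 0, "ay": 0, "az": 0},
  {"gripper": 255, "dx": 0, "dy": 0, "dz": 0, "ax": 0, "ay": 0, "az": 0},
  {"gripper": 255, "dx": 0, "dy": 0, "dz": 0, "ax": 0, "ay": 0, "az": 0},
])

```text
time_s: 19.35
tcp_pos: [564.6, 14.9, 69.4]
orientation: [-3.142, 0.0, -2.959]
ft_force: [0.4, -0.0, -0.1]
grip_width: 0.004
```

Request:
jog_arm([
  {"gripper": 255, "dx": 0, "dy": 0, "dz": 0.01, "ax": 0, "ay": 0, "az": 0},
  {"gripper": 255, "dx": 0, "dy": 0, "dz": 0.01, "ax": 0, "ay": 0, "az": 0},
  {"gripper": 255, "dx": 0, "dy": 0, "dz": 0.01, "ax": 0, "ay": 0, "az": 0},
  {"gripper": 255, "dx": 0, "dy": 0, "dz": 0.01, "ax": 0, "ay": 0, "az": 0},
  {"gripper": 255, "dx": 0, "dy": 0, "dz": 0, "ax": 0, "ay": 0, "az": 0},
  {"gripper": 255, "dx": 0, "dy": 0, "dz": 0, "ax": 0, "ay": 0, "az": 0},
  {"gripper": 255, "dx": 0, "dy": 0, "dz": 0, "ax": 0, "ay": 0, "az": 0},
  {"gripper": 255, "dx": 0, "dy": 0, "dz": 0, "ax": 0, "ay": 0, "az": 0},
])

```text
time_s: 20.35
tcp_pos: [564.6, 14.9, 67.2]
orientation: [-3.142, 0.0, -2.959]
ft_force: [-0.3, 1.1, 3.2]
grip_width: -0.003
```

Contact: Fz 3.2 N at TCP z 67.2. I'll press a touch more and start sweeping towards chest -y in small steps.

Request:
jog_arm([
  {"gripper": 255, "dx": 0, "dy": 0, "dz": 0.005, "ax": 0, "ay": 0, "az": 0},
  {"gripper": 255, "dx": 0, "dy": 0, "dz": 0, "ax": 0, "ay": 0, "az": 0},
  {"gripper": 255, "dx": 0, "dy": -0.02, "dz": 0, "ax": 0, "ay": 0, "az": 0},
  {"gripper": 255, "dx": 0, "dy": -0.03, "dz": 0, "ax": 0, "ay": 0, "az": 0},
  {"gripper": 255, "dx": 0, "dy": -0.03, "dz": 0, "ax": 0, "ay": 0, "az": 0},
  {"gripper": 255, "dx": 0, "dy": -0.03, "dz": 0, "ax": 0, "ay": 0, "az": 0},
  {"gripper": 255, "dx": 0, "dy": -0.02, "dz": 0, "ax": 0, "ay": 0, "az": 0},
  {"gripper": 255, "dx": 0, "dy": 0, "dz": 0, "ax": 0, "ay": 0, "az": 0},
])

```text
time_s: 21.35
tcp_pos: [566.3, 8.1, 67.1]
orientation: [3.14, 0.001, -2.96]
ft_force: [-1.0, 2.8, 6.0]
grip_width: 0.003
```

Request:
jog_arm([
  {"gripper": 255, "dx": 0, "dy": -0.025, "dz": 0, "ax": 0, "ay": 0, "az": 0},
  {"gripper": 255, "dx": 0, "dy": -0.025, "dz": 0, "ax": 0, "ay": 0, "az": 0},
  {"gripper": 255, "dx": 0, "dy": -0.025, "dz": 0, "ax": 0, "ay": 0, "az": 0},
  {"gripper": 255, "dx": 0, "dy": -0.025, "dz": 0, "ax": 0, "ay": 0, "az": 0},
  {"gripper": 255, "dx": 0, "dy": -0.025, "dz": 0, "ax": 0, "ay": 0, "az": 0},
  {"gripper": 255, "dx": 0, "dy": -0.025, "dz": 0, "ax": 0, "ay": 0, "az": 0},
  {"gripper": 255, "dx": 0, "dy": -0.025, "dz": 0, "ax": 0, "ay": 0, "az": 0},
  {"gripper": 255, "dx": 0, "dy": -0.025, "dz": 0, "ax": 0, "ay": 0, "az": 0},
])

```text
time_s: 22.35
tcp_pos: [568.4, -3.5, 67.1]
orientation: [3.14, 0.001, -2.96]
ft_force: [-0.6, 3.9, 6.2]
grip_width: 0.007
```

Request:
jog_arm([
  {"gripper": 255, "dx": 0, "dy": -0.025, "dz": 0, "ax": 0, "ay": 0, "az": 0},
  {"gripper": 255, "dx": 0, "dy": -0.025, "dz": 0, "ax": 0, "ay": 0, "az": 0},
  {"gripper": 255, "dx": 0, "dy": -0.025, "dz": 0, "ax": 0, "ay": 0, "az": 0},
  {"gripper": 255, "dx": 0, "dy": -0.025, "dz": 0, "ax": 0, "ay": 0, "az": 0},
  {"gripper": 255, "dx": 0, "dy": -0.025, "dz": 0, "ax": 0, "ay": 0, "az": 0},
  {"gripper": 255, "dx": 0, "dy": -0.025, "dz": 0, "ax": 0, "ay": 0, "az": 0},
  {"gripper": 255, "dx": 0, "dy": -0.025, "dz": 0, "ax": 0, "ay": 0, "az": 0},
  {"gripper": 255, "dx": 0, "dy": -0.025, "dz": 0, "ax": 0, "ay": 0, "az": 0},
])

```text
time_s: 23.35
tcp_pos: [570.6, -15.3, 67.1]
orientation: [3.14, 0.001, -2.96]
ft_force: [-0.4, 3.7, 5.8]
grip_width: -0.003
```

Request:
jog_arm([
  {"gripper": 255, "dx": 0, "dy": -0.025, "dz": 0, "ax": 0, "ay": 0, "az": 0},
  {"gripper": 255, "dx": 0, "dy": -0.025, "dz": 0, "ax": 0, "ay": 0, "az": 0},
  {"gripper": 255, "dx": 0, "dy": -0.025, "dz": 0, "ax": 0, "ay": 0, "az": 0},
  {"gripper": 255, "dx": 0, "dy": -0.025, "dz": 0, "ax": 0, "ay": 0, "az": 0},
  {"gripper": 255, "dx": 0, "dy": -0.025, "dz": 0, "ax": 0, "ay": 0, "az": 0},
  {"gripper": 255, "dx": 0, "dy": -0.025, "dz": 0, "ax": 0, "ay": 0, "az": 0},
  {"gripper": 255, "dx": 0, "dy": -0.025, "dz": 0, "ax": 0, "ay": 0, "az": 0},
  {"gripper": 255, "dx": 0, "dy": -0.025, "dz": 0, "ax": 0, "ay": 0, "az": 0},
])

```text
time_s: 24.35
tcp_pos: [572.8, -27.1, 67.2]
orientation: [3.14, 0.001, -2.959]
ft_force: [-1.2, 4.3, 5.9]
grip_width: 0.001
```

Request:
jog_arm([
  {"gripper": 255, "dx": 0, "dy": -0.025, "dz": 0, "ax": 0, "ay": 0, "az": 0},
  {"gripper": 255, "dx": 0, "dy": -0.025, "dz": 0, "ax": 0, "ay": 0, "az": 0},
  {"gripper": 255, "dx": 0, "dy": -0.025, "dz": 0, "ax": 0, "ay": 0, "az": 0},
  {"gripper": 255, "dx": 0, "dy": -0.025, "dz": 0, "ax": 0, "ay": 0, "az": 0},
  {"gripper": 255, "dx": 0, "dy": -0.025, "dz": 0, "ax": 0, "ay": 0, "az": 0},
  {"gripper": 255, "dx": 0, "dy": -0.025, "dz": 0, "ax": 0, "ay": 0, "az": 0},
  {"gripper": 255, "dx": 0, "dy": -0.025, "dz": 0, "ax": 0, "ay": 0, "az": 0},
  {"gripper": 255, "dx": 0, "dy": -0.025, "dz": 0, "ax": 0, "ay": 0, "az": 0},
])

```text
time_s: 25.35
tcp_pos: [574.9, -38.9, 67.1]
orientation: [3.14, 0.001, -2.96]
ft_force: [-0.9, 3.2, 5.4]
grip_width: 0.0
```

Request:
jog_arm([
  {"gripper": 255, "dx": 0, "dy": -0.025, "dz": 0, "ax": 0, "ay": 0, "az": 0},
  {"gripper": 255, "dx": 0, "dy": -0.025, "dz": 0, "ax": 0, "ay": 0, "az": 0},
  {"gripper": 255, "dx": 0, "dy": -0.025, "dz": 0, "ax": 0, "ay": 0, "az": 0},
  {"gripper": 255, "dx": 0, "dy": -0.025, "dz": 0, "ax": 0, "ay": 0, "az": 0},
  {"gripper": 255, "dx": 0, "dy": -0.025, "dz": 0, "ax": 0, "ay": 0, "az": 0},
  {"gripper": 255, "dx": 0, "dy": -0.025, "dz": 0, "ax": 0, "ay": 0, "az": 0},
  {"gripper": 255, "dx": 0, "dy": -0.025, "dz": 0, "ax": 0, "ay": 0, "az": 0},
  {"gripper": 255, "dx": 0, "dy": -0.025, "dz": 0, "ax": 0, "ay": 0, "az": 0},
])

```text
time_s: 26.35
tcp_pos: [577.0, -50.6, 67.2]
orientation: [3.14, 0.001, -2.96]
ft_force: [-1.0, 3.4, 5.3]
grip_width: -0.001
```

Request:
jog_arm([
  {"gripper": 255, "dx": 0, "dy": -0.025, "dz": 0, "ax": 0, "ay": 0, "az": 0},
  {"gripper": 255, "dx": 0, "dy": -0.025, "dz": 0, "ax": 0, "ay": 0, "az": 0},
  {"gripper": 255, "dx": 0, "dy": -0.025, "dz": 0, "ax": 0, "ay": 0, "az": 0},
  {"gripper": 255, "dx": 0, "dy": -0.025, "dz": 0, "ax": 0, "ay": 0, "az": 0},
  {"gripper": 255, "dx": 0, "dy": -0.025, "dz": 0, "ax": 0, "ay": 0, "az": 0},
  {"gripper": 255, "dx": 0, "dy": -0.025, "dz": 0, "ax": 0, "ay": 0, "az": 0},
  {"gripper": 255, "dx": 0, "dy": -0.025, "dz": 0, "ax": 0, "ay": 0, "az": 0},
  {"gripper": 255, "dx": 0, "dy": -0.025, "dz": 0, "ax": 0, "ay": 0, "az": 0},
])

```text
time_s: 27.35
tcp_pos: [579.2, -63.6, 66.6]
orientation: [3.142, 0.0, -2.959]
ft_force: [-0.1, 1.1, 2.9]
grip_width: 0.001
```

The tips sank: z has followed the command to 66.6 and Fz dropped to 2.9, so they are on the paddle. I'll go 3 mm further for margin, then press about 7 mm.

Request:
jog_arm([
  {"gripper": 255, "dx": 0, "dy": -0.025, "dz": 0, "ax": 0, "ay": 0, "az": 0},
  {"gripper": 255, "dx": 0, "dy": -0.025, "dz": 0.02, "ax": 0, "ay": 0, "az": 0},
  {"gripper": 255, "dx": 0, "dy": 0, "dz": 0.02, "ax": 0, "ay": 0, "az": 0},
  {"gripper": 255, "dx": 0, "dy": 0, "dz": 0.02, "ax": 0, "ay": 0, "az": 0},
  {"gripper": 255, "dx": 0, "dy": 0, "dz": 0.02, "ax": 0, "ay": 0, "az": 0},
  {"gripper": 255, "dx": 0, "dy": 0, "dz": 0.02, "ax": 0, "ay": 0, "az": 0},
  {"gripper": 255, "dx": 0, "dy": 0, "dz": 0.015, "ax": 0, "ay": 0, "az": 0},
  {"gripper": 255, "dx": 0, "dy": 0, "dz": 0, "ax": 0, "ay": 0, "az": 0},
])

```text
time_s: 28.35
tcp_pos: [579.7, -66.8, 60.1]
orientation: [-3.141, 0.0, -2.959]
ft_force: [-1.7, 0.6, 7.2]
grip_width: 0.001
```

Paddle down ~7.3 mm at 7 N. Now drawing towards chest -x (tool +x).

Request:
jog_arm([
  {"gripper": 255, "dx": 0.02, "dy": 0, "dz": 0, "ax": 0, "ay": 0, "az": 0},
  {"gripper": 255, "dx": 0.02, "dy": 0, "dz": 0, "ax": 0, "ay": 0, "az": 0},
  {"gripper": 255, "dx": 0.02, "dy": 0, "dz": 0, "ax": 0, "ay": 0, "az": 0},
  {"gripper": 255, "dx": 0.02, "dy": 0, "dz": 0, "ax": 0, "ay": 0, "az": 0},
  {"gripper": 255, "dx": 0.02, "dy": 0, "dz": 0, "ax": 0, "ay": 0, "az": 0},
  {"gripper": 255, "dx": 0.02, "dy": 0, "dz": 0, "ax": 0, "ay": 0, "az": 0},
  {"gripper": 255, "dx": 0.02, "dy": 0, "dz": 0, "ax": 0, "ay": 0, "az": 0},
  {"gripper": 255, "dx": 0.02, "dy": 0, "dz": 0, "ax": 0, "ay": 0, "az": 0},
])

```text
time_s: 29.35
tcp_pos: [572.2, -68.2, 60.6]
orientation: [-3.14, 0.004, -2.959]
ft_force: [2.1, 2.7, 6.5]
grip_width: -0.0
```

Request:
jog_arm([
  {"gripper": 255, "dx": 0.025, "dy": 0, "dz": 0.005, "ax": 0, "ay": 0, "az": 0},
  {"gripper": 255, "dx": 0.025, "dy": 0, "dz": 0, "ax": 0, "ay": 0, "az": 0},
  {"gripper": 255, "dx": 0.025, "dy": 0, "dz": 0, "ax": 0, "ay": 0, "az": 0},
  {"gripper": 255, "dx": 0.025, "dy": 0, "dz": 0, "ax": 0, "ay": 0, "az": 0},
  {"gripper": 255, "dx": 0.025, "dy": 0, "dz": 0, "ax": 0, "ay": 0, "az": 0},
  {"gripper": 255, "dx": 0.025, "dy": 0, "dz": 0, "ax": 0, "ay": 0, "az": 0},
  {"gripper": 255, "dx": 0.025, "dy": 0, "dz": 0, "ax": 0, "ay": 0, "az": 0},
  {"gripper": 255, "dx": 0.025, "dy": 0, "dz": 0, "ax": 0, "ay": 0, "az": 0},
])

```text
time_s: 30.35
tcp_pos: [560.4, -70.4, 60.3]
orientation: [-3.141, 0.004, -2.959]
ft_force: [2.3, 3.2, 5.7]
grip_width: 0.001
```

Request:
jog_arm([
  {"gripper": 255, "dx": 0.03, "dy": 0, "dz": 0, "ax": 0, "ay": 0, "az": 0},
  {"gripper": 255, "dx": 0.04, "dy": 0, "dz": 0, "ax": 0, "ay": 0, "az": 0},
  {"gripper": 255, "dx": 0.05, "dy": 0, "dz": 0, "ax": 0, "ay": 0, "az": 0},
  {"gripper": 255, "dx": 0.05, "dy": 0, "dz": 0, "ax": 0, "ay": 0, "az": 0},
  {"gripper": 255, "dx": 0.05, "dy": 0, "dz": 0, "ax": 0, "ay": 0, "az": 0},
  {"gripper": 255, "dx": 0.05, "dy": 0, "dz": 0, "ax": 0, "ay": 0, "az": 0},
  {"gripper": 255, "dx": 0.05, "dy": 0, "dz": 0, "ax": 0, "ay": 0, "az": 0},
  {"gripper": 255, "dx": 0.05, "dy": 0, "dz": 0, "ax": 0, "ay": 0, "az": 0},
])

```text
time_s: 31.35
tcp_pos: [538.4, -74.5, 60.2]
orientation: [-3.141, 0.004, -2.959]
ft_force: [1.1, 3.6, 5.4]
grip_width: 0.001
```

Request:
jog_arm([
  {"gripper": 255, "dx": 0.05, "dy": 0, "dz": 0, "ax": 0, "ay": 0, "az": 0},
  {"gripper": 255, "dx": 0.05, "dy": 0, "dz": 0, "ax": 0, "ay": 0, "az": 0},
  {"gripper": 255, "dx": 0.05, "dy": 0, "dz": 0, "ax": 0, "ay": 0, "az": 0},
  {"gripper": 255, "dx": 0.05, "dy": 0, "dz": 0, "ax": 0, "ay": 0, "az": 0},
  {"gripper": 255, "dx": 0.05, "dy": 0, "dz": 0, "ax": 0, "ay": 0, "az": 0},
  {"gripper": 255, "dx": 0.05, "dy": 0, "dz": 0, "ax": 0, "ay": 0, "az": 0},
  {"gripper": 255, "dx": 0.05, "dy": 0, "dz": 0, "ax": 0, "ay": 0, "az": 0},
  {"gripper": 255, "dx": 0.05, "dy": 0, "dz": 0, "ax": 0, "ay": 0, "az": 0},
])

```text
time_s: 32.35
tcp_pos: [514.6, -78.8, 60.1]
orientation: [-3.141, 0.004, -2.96]
ft_force: [1.3, 2.8, 6.4]
grip_width: -0.004
```

Request:
jog_arm([
  {"gripper": 255, "dx": 0.05, "dy": 0, "dz": 0, "ax": 0, "ay": 0, "az": 0},
  {"gripper": 255, "dx": 0.05, "dy": 0, "dz": 0, "ax": 0, "ay": 0, "az": 0},
  {"gripper": 255, "dx": 0.05, "dy": 0, "dz": 0, "ax": 0, "ay": 0, "az": 0},
  {"gripper": 255, "dx": 0.05, "dy": 0, "dz": 0, "ax": 0, "ay": 0, "az": 0},
  {"gripper": 255, "dx": 0.05, "dy": 0, "dz": 0, "ax": 0, "ay": 0, "az": 0},
  {"gripper": 255, "dx": 0.05, "dy": 0, "dz": 0, "ax": 0, "ay": 0, "az": 0},
  {"gripper": 255, "dx": 0.05, "dy": 0, "dz": 0, "ax": 0, "ay": 0, "az": 0},
  {"gripper": 255, "dx": 0.05, "dy": 0, "dz": 0, "ax": 0, "ay": 0, "az": 0},
])

```text
time_s: 33.35
tcp_pos: [490.9, -83.2, 60.1]
orientation: [-3.141, 0.003, -2.959]
ft_force: [1.7, 3.8, 7.0]
grip_width: -0.0
```

Request:
jog_arm([
  {"gripper": 255, "dx": 0.05, "dy": 0, "dz": 0, "ax": 0, "ay": 0, "az": 0},
  {"gripper": 255, "dx": 0.05, "dy": 0, "dz": 0, "ax": 0, "ay": 0, "az": 0},
  {"gripper": 255, "dx": 0.05, "dy": 0, "dz": 0, "ax": 0, "ay": 0, "az": 0},
  {"gripper": 255, "dx": 0.05, "dy": 0, "dz": 0, "ax": 0, "ay": 0, "az": 0},
  {"gripper": 255, "dx": 0.05, "dy": 0, "dz": 0, "ax": 0, "ay": 0, "az": 0},
  {"gripper": 255, "dx": 0.04, "dy": 0, "dz": 0, "ax": 0, "ay": 0, "az": 0},
  {"gripper": 255, "dx": 0.02, "dy": 0, "dz": 0, "ax": 0, "ay": 0, "az": 0},
  {"gripper": 255, "dx": 0, "dy": 0, "dz": 0, "ax": 0, "ay": 0, "az": 0},
])

```text
time_s: 34.35
tcp_pos: [472.1, -86.6, 59.9]
orientation: [-3.141, 0.002, -2.959]
ft_force: [0.4, 2.2, 6.6]
grip_width: 0.001
```

Request:
jog_arm([
  {"gripper": 255, "dx": 0.02, "dy": 0, "dz": 0, "ax": 0, "ay": 0, "az": 0},
  {"gripper": 255, "dx": 0.02, "dy": 0, "dz": 0, "ax": 0, "ay": 0, "az": 0},
  {"gripper": 255, "dx": 0.02, "dy": 0, "dz": 0, "ax": 0, "ay": 0, "az": 0},
  {"gripper": 255, "dx": 0.02, "dy": 0, "dz": 0, "ax": 0, "ay": 0, "az": 0},
  {"gripper": 255, "dx": 0.02, "dy": 0, "dz": 0, "ax": 0, "ay": 0, "az": 0},
  {"gripper": 255, "dx": 0.02, "dy": 0, "dz": 0, "ax": 0, "ay": 0, "az": 0},
  {"gripper": 255, "dx": 0.02, "dy": 0, "dz": 0, "ax": 0, "ay": 0, "az": 0},
  {"gripper": 255, "dx": 0.02, "dy": 0, "dz": 0, "ax": 0, "ay": 0, "az": 0},
])

```text
time_s: 35.35
tcp_pos: [462.9, -88.3, 59.9]
orientation: [-3.141, 0.003, -2.959]
ft_force: [2.0, 4.0, 6.5]
grip_width: -0.001
```

Drawn 119 mm by the TCP, force still only the sliding friction. Creeping towards the stop.

Request:
jog_arm([
  {"gripper": 255, "dx": 0.01, "dy": 0, "dz": 0, "ax": 0, "ay": 0, "az": 0},
  {"gripper": 255, "dx": 0.01, "dy": 0, "dz": 0, "ax": 0, "ay": 0, "az": 0},
  {"gripper": 255, "dx": 0.01, "dy": 0, "dz": 0, "ax": 0, "ay": 0, "az": 0},
  {"gripper": 255, "dx": 0.01, "dy": 0, "dz": 0, "ax": 0, "ay": 0, "az": 0},
  {"gripper": 255, "dx": 0.01, "dy": 0, "dz": 0, "ax": 0, "ay": 0, "az": 0},
  {"gripper": 255, "dx": 0, "dy": 0, "dz": 0, "ax": 0, "ay": 0, "az": 0},
  {"gripper": 255, "dx": 0, "dy": 0, "dz": 0, "ax": 0, "ay": 0, "az": 0},
  {"gripper": 255, "dx": 0, "dy": 0, "dz": 0, "ax": 0, "ay": 0, "az": 0},
])

```text
time_s: 36.35
tcp_pos: [461.0, -89.4, 60.1]
orientation: [-3.139, 0.005, -2.959]
ft_force: [3.0, 2.5, 5.9]
grip_width: 0.002
```

Request:
jog_arm([
  {"gripper": 255, "dx": 0.01, "dy": 0, "dz": 0, "ax": 0, "ay": 0, "az": 0},
  {"gripper": 255, "dx": 0.01, "dy": 0, "dz": 0, "ax": 0, "ay": 0, "az": 0},
  {"gripper": 255, "dx": 0.01, "dy": 0, "dz": 0, "ax": 0, "ay": 0, "az": 0},
  {"gripper": 255, "dx": 0.01, "dy": 0, "dz": 0, "ax": 0, "ay": 0, "az": 0},
  {"gripper": 255, "dx": 0, "dy": 0, "dz": 0, "ax": 0, "ay": 0, "az": 0},
  {"gripper": 255, "dx": 0, "dy": 0, "dz": 0, "ax": 0, "ay": 0, "az": 0},
  {"gripper": 255, "dx": 0, "dy": 0, "dz": 0, "ax": 0, "ay": 0, "az": 0},
  {"gripper": 255, "dx": 0, "dy": 0, "dz": 0, "ax": 0, "ay": 0, "az": 0},
])

```text
time_s: 37.35
tcp_pos: [459.6, -90.4, 60.3]
orientation: [-3.138, 0.006, -2.96]
ft_force: [3.5, 2.0, 5.7]
grip_width: 0.003
```

```bash
cat > ov.py <<'E'
from h import *
import sys
c,s=np.cos(.182),np.sin(.182); M=np.array([578.5,-59,100])
out=[]
for n,a,b,w,h,f in(("side",200,150,190,145,4),("top",205,165,160,65,4.75)):
    g=arm.read_camera(n); cv2.imwrite(f"pics/{n}_{sys.argv[1]}.png",g)
    g=cv2.resize(g[b:b+h,a:a+w],None,fx=f,fy=f,interpolation=cv2.INTER_CUBIC)
    m,D,R,t=P(n)
    for x,col in((-22-120,(0,0,255)),(-22-112,(0,255,255))):
      for y in(-211,-150,-100,100,150,211):
        X=M+np.array([c*x-s*y,s*x+c*y,24]); p=cv2.projectPoints(X[None],cv2.Rodrigues(R)[0],t,m,D)[0].ravel()
        cv2.circle(g,tuple(np.int32(((p-[a,b]+.5)*f-.5).round())),2,col,-1)
    out.append(cv2.resize(g,(760,int(g.shape[0]*760/g.shape[1]))))
v=np.vstack(out); k=600/v.shape[0]; cv2.imwrite(f"pics/ov_{sys.argv[1]}.png",cv2.resize(v,None,fx=k,fy=k,interpolation=cv2.INTER_AREA))
E
python3 ov.py a
```

```text
(no output)
```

View pics/ov_a.png

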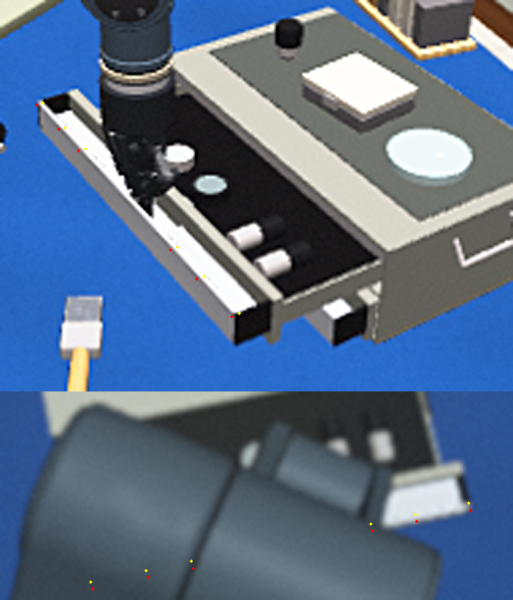

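The drawer is visibly out, and the lip lies on the red 120 mm markers in both views, with the bystanders where they were. I'll draw a little more to confirm that it sits against its stop.

Request:
jog_arm([
  {"gripper": 255, "dx": 0.01, "dy": 0, "dz": 0, "ax": 0, "ay": 0, "az": 0},
  {"gripper": 255, "dx": 0.01, "dy": 0, "dz": 0, "ax": 0, "ay": 0, "az": 0},
  {"gripper": 255, "dx": 0.01, "dy": 0, "dz": 0, "ax": 0, "ay": 0, "az": 0},
  {"gripper": 255, "dx": 0.01, "dy": 0, "dz": 0, "ax": 0, "ay": 0, "az": 0},
  {"gripper": 255, "dx": 0.01, "dy": 0, "dz": 0, "ax": 0, "ay": 0, "az": 0},
  {"gripper": 255, "dx": 0, "dy": 0, "dz": 0, "ax": 0, "ay": 0, "az": 0},
  {"gripper": 255, "dx": 0, "dy": 0, "dz": 0, "ax": 0, "ay": 0, "az": 0},
  {"gripper": 255, "dx": 0, "dy": 0, "dz": 0, "ax": 0, "ay": 0, "az": 0},
])

```text
time_s: 38.45
tcp_pos: [459.7, -90.5, 60.4]
orientation: [-3.137, 0.012, -2.962]
ft_force: [10.0, 7.8, 2.0]
grip_width: 0.002
```

That is the stop: no travel, 10 N. Relieve the pull, lift out, then retreat upward.

Request:
jog_arm([
  {"gripper": 255, "dx": -0.05, "dy": 0, "dz": 0, "ax": 0, "ay": 0, "az": 0},
  {"gripper": 255, "dx": 0, "dy": 0, "dz": -0.1, "ax": 0, "ay": 0, "az": 0},
  {"gripper": 255, "dx": 0, "dy": 0, "dz": -0.1, "ax": 0, "ay": 0, "az": 0},
  {"gripper": 255, "dx": -0.03, "dy": 0, "dz": -0.1, "ax": 0, "ay": 0, "az": 0},
  {"gripper": 255, "dx": -0.05, "dy": 0, "dz": -0.1, "ax": 0, "ay": 0, "az": 0},
  {"gripper": 255, "dx": 0, "dy": 0, "dz": -0.15, "ax": 0, "ay": 0, "az": 0},
  {"gripper": 255, "dx": 0, "dy": 0, "dz": -0.15, "ax": 0, "ay": 0, "az": 0},
  {"gripper": 255, "dx": 0, "dy": 0, "dz": -0.2, "ax": 0, "ay": 0, "az": 0},
])

```text
time_s: 39.45
tcp_pos: [460.5, -88.3, 114.1]
orientation: [3.141, -0.001, -2.959]
ft_force: [0.3, 0.3, 0.1]
grip_width: 0.001
```

Request:
jog_arm([
  {"gripper": 255, "dx": 0, "dy": 0, "dz": -0.3, "ax": 0, "ay": 0, "az": 0},
  {"gripper": 255, "dx": 0, "dy": 0, "dz": -0.3, "ax": 0, "ay": 0, "az": 0},
  {"gripper": 255, "dx": 0, "dy": 0, "dz": -0.3, "ax": 0, "ay": 0, "az": 0},
  {"gripper": 255, "dx": 0, "dy": 0, "dz": -0.3, "ax": 0, "ay": 0, "az": 0},
  {"gripper": 255, "dx": 0, "dy": 0, "dz": -0.3, "ax": 0, "ay": 0, "az": 0},
  {"gripper": 255, "dx": 0, "dy": 0, "dz": -0.3, "ax": 0, "ay": 0, "az": 0},
  {"gripper": 255, "dx": 0, "dy": 0, "dz": -0.2, "ax": 0, "ay": 0, "az": 0},
  {"gripper": 255, "dx": 0, "dy": 0, "dz": 0, "ax": 0, "ay": 0, "az": 0},
])

```text
time_s: 40.45
tcp_pos: [461.4, -88.6, 234.5]
orientation: [-3.14, 0.002, -2.959]
ft_force: [-0.4, 0.4, 0.1]
grip_width: 0.0
```

```bash
python3 ov.py b; python3 -c "
from h import *
s=arm.observe();print(s['time_s'],s['tcp_pos'],s['ft_force'])"
```

```text
40.55 [460.59749764 -88.25653502 233.25021192] [-1.01260303 -1.1674264  -1.02174519]
```

View pics/ov_b.png

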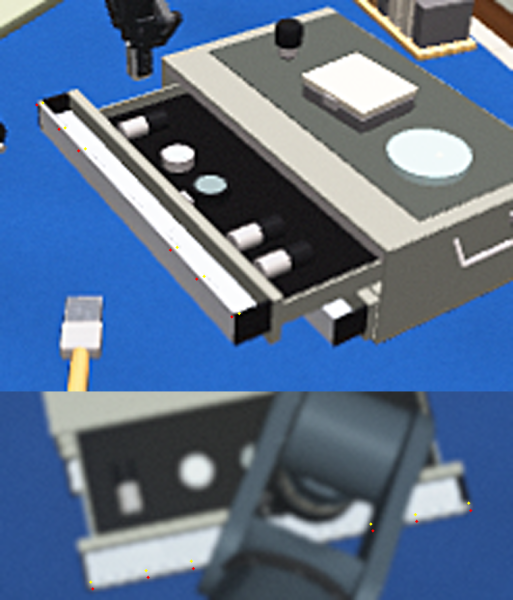

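The gripper is clear with nothing touching. The drawer is still at the 120 mm markers, exactly as before release, and the eyepiece, slide box, petri dish and brush haven't moved.

```bash
python3 -c "
from workcell import arm
print(arm.hand_in())"
```

```text
the job is handed in; nothing more can be done
None
```

The top drawer is fully open and let go, and I handed the job in at about 40.6 s of the 58 s allowed.

- **Finding the catch:** I swept the shut fingertips along the floor of the pull at about 6 N. They sank in near the middle of the pull, where the force dropped to 2.9 N.
- **Opening:** I pressed the paddle down about 7 mm at about 7 N. Holding it, I drew the drawer out; the pulling force stayed at 2–4 N until it met the stop at 10 N with no further travel. I then eased off and lifted straight out.

**Last checks:**
- The lip lay on the projected 120 mm markers in both views, good to about 3 mm, and had not shifted after release.
- The eyepiece, slide box, petri dish and lens brush were where they started. The last crops left out the tray, mount and dropper, and showed only the edge of the ring light. The arm did not go near them at low height.
- With the arm clear, the force reading was only noise, about 1 N.

**One disagreement:** the visible fingertips, and the contact with the pull's floor, were about 33 mm above where the reported TCP put them. I don't know why, so I set the height by contact force; the slow descent used up about 16 s.

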